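# Unlock the cash box and hold the lock turned

### The arm

A 7-joint arm with a two-finger parallel gripper is mounted at the origin on a cart in front of the work surface, level with it; the furniture and walls round the work are solid. World frame = base frame: x ahead of the robot, y to its left, z up, the work surface at z = 0. Lengths are in m, angles in rad, forces in N, time in s.
With the tool pointing down it reaches from about 0.425 to 0.875 m from the base axis. Payload 4.7 kg.
Tool frame: the origin (TCP) lies midway between the tips of the shut fingers; the grasp point (between the pads) lies 19 mm behind it; z points along the fingers, y is the line along which they close (so a half turn about z gives the same grasp; the last joint's range is limited). The gripper opens to 87 mm and grips with 3 to 60 N. Pads are 19 mm wide; open, the fingers measure 117 mm over their backs; the gripper's body (75 mm by 190 mm) begins 51 mm behind the grasp point.
Start: joints at [-1.261, 0.321, -0.07, 1.45, 0.023, 1.371, -0.057], TCP at [0.19, 0.622, 0.223] pointing down, gripper open.
Joint ranges: [-2.86, 2.86], [-0.3, 2.09], [-1.38, 1.24], [0.06, 2.45], [-1.56, 4.7], [0.09, 2.05], [-2.69, 2.69]. Speed limits (rad/s): [2.57, 2.57, 3.14, 3.14, 3.14, 3.14, 3.14].

### API

Orientations are given as [roll, pitch, yaw] about the fixed x, y, z axes, in that order (R = Rz(yaw) Ry(pitch) Rx(roll)).
In Python, from station import get_state, capture, job, nets gives the robot as it stands.
- The arm moves only by the tool arm_command, never from a script. Its argument "motion" is text: rows parted by semicolons, each of 6 numbers parted by spaces: the shift along the tool's x, y, z each as a share of 0.12 m, from -1 to 1, then the turn, a rotation vector about the tool's x, y, z each as a share of 8 degrees, from -1 to 1. A call has exactly 10 rows; each row shifts and turns the commanded pose from where the row before left it, along the tool's axes as they then stand; what a row does not reach is not made up. A row lasts 1/8 s, in which the tool goes at most 62.5 mm and 10.7 degrees, less where a joint would pass 70% of its speed; a pose out of reach is approached as far as the arm can. A call with a number of a shift or a turn outside -1 to 1 is refused whole. A call with a gripper value outside its range is refused whole. "claw" is the gripper command: -1 is fully open, 1 is shut, values between are in proportion, set as the call begins (left out, the last holds). The fingers move at their own pace and stop on an object; "squeeze" is the grip in N (left out, the last holds). Time passes only in rows, so rows that do not move let the fingers close, or fill a call up. It gives the time, the measured TCP pose, the force, the opening and the grip force at its end, in the units of the state.
- get_state(): the state, without advancing time (a new reading comes with each control period).
- capture(name): name is "scene" or "top" or "wrist"; returns a dict with "color" (400x640x3 uint8, red, green, blue), "fx", "fy", "cx", "cy" (pixels), "dist_coeffs" ([k1, k2, p1, p2, k3] as OpenCV has them; the pictures are not rectified), "extrinsics" (4x4, takes a point from world to camera coordinates); the wrist camera has in their place "mount" (4x4, takes a point from camera to tool coordinates, whose origin is the TCP and whose axes are the flange's). Camera axes: x right, y up, looking along -z (the intrinsics and any distortion apply to the point x, -y, -z); pixel columns grow to the right and rows downward; lengths in m; the calibration is good to about 2 mm. A picture is of the moment at which its call begins: read the wrist's pose just before it. There is no depth.
- job.job_done(): hands the job in; it is judged then, once.
Trained networks look in a picture, given as the dict that the camera call returned (one of the last four; its "shot" number tells which), for a name from the list of things; names that differ only in an ending like _2 or _b are one class to them, and where a whole thing is asked for, a point or a joint stands for the part that bears it (a point fixed in the world has none). Each returns a list of dicts, best first, with "confidence" (0 to 1); they miss things now and then, are a little off and sometimes report something else, mostly with a low value. They report only what shows in the picture. A call takes as long as a camera call.
- nets.masks_of(query, picture): "region" (400x640 bool, what is visible of it) and "extent" ([left, top, width, height] in pixels, round what is visible of it).
- nets.mark_of(query, picture): "xy" ([column, row] in pixels: a listed point, or the origin of a listed thing).
The state is a dict: "time": time; "joint_positions": joint angles; "qd": joint speeds; "joint_efforts": joint torques, N m; "ee_pos": TCP position; "tool_rot": TCP orientation; "contact_force": force on the tool from outside, world axes, zero at the start; "ft_torque": the same for the moment, N m; "finger_gap": finger opening in m; "grip_force": force on a finger pad.
Only numpy, scipy, OpenCV 4.12 (cv2) and the standard library are available. Lean on these libraries where they do the work, as an engineer would, in place of code of your own. Each camera call takes 0.05 s, during which the arm holds its last target. There are 200 camera calls.

### The job

Take the steel key out of its wooden stand and put it into the lock on top of the cash box. Its discs are sticky, so do not force it: press only gently and wiggle the key to and fro until it goes fully home, collar down on the lock face. Then turn it a quarter turn clockwise (seen from above) and finish still gripping the key and holding it turned against the lock's spring, so that a colleague can lift the lid; leave everything else on the table where it stands.

Things in the scene. Friction and masses are not known exactly. Their poses are not given: they have to be found in the camera images.
- key: Loose smooth steel key, 80 mm long, 60 g, standing upright in the wooden stand on its collar. Origin at the blade's tip, z up along the key, x along the blade's width. From the tip: blade 16 mm wide (x), 4 thick (y), 30 long; collar, radius 9, z 30-36; stem, radius 5, z 36-48; flat bow to z 80. Same when turned half round, fits either way. Force between key and cash box must stay under 40 N.
- key_collar (a point): Centre of the underside of the key's round collar, 30 mm above the blade's tip, axes as the key's.
- key_bow (a point): Point in the middle of the key's bow, 66 mm above the blade's tip, axes as the key's. The bow is the part to grip: a flat steel rectangle 34 mm wide (x), 9 mm thick (y), 32 mm high; grip across the 9 mm.
- key_stand: Fixed wooden block that holds the key, 70 x 44 mm, 40 mm high, on a base 82 x 56 mm, 8 mm high; origin under its centre. The slot in its top is along its x, 18 x 6 mm, 32 mm deep; the key lifts straight up out of it.
- cashbox: Fixed grey steel cash box, 204 mm (x) by 154 mm (y), 80 mm high, origin under its centre, z up, clasp on its -x side. The lock lies in the middle of the lid, inside a steel ring 39 mm across that stands 3 mm above the lid.
- keyway (a point): Centre of the keyway's mouth, in the brass lock face 77 mm above the table (3 mm below the lid's top, in a hole 27 mm across); turns with the lock. z up, x along the keyway's long side. Keyway 18 mm (x) by 6 mm (y), straight down, 3 mm bevel at the mouth. Fully home, the underside of the key's collar rests on this face.
- discs (a point): Point on the lock's axis, 13 mm under the face: top of the upper of two steel discs with slots 19.5 x 6 mm; the lower one's top is 7 mm deeper, each 6 thick. At the start the upper stands 0.32-0.44 rad clockwise of the keyway, the lower as much counter-clockwise: a straight push stops on each. 0.03 N m friction keeps a disc still until the blade drops in; hard pressing drags it along.
- lock (a joint): Angle of the brass lock face, rad: 0 at rest, grows clockwise seen from above; stops at -0.65 and 1.58 (a quarter turn). It turns with the key at any depth; a spring (0.035 N m per rad) turns it back to 0. Wiggle: press with a few newtons and turn the key slowly to and fro, up to 0.55 rad each way, until it has dropped through both discs.
- bell: Bystander: counter bell (brass dome on a black base, 71 mm wide, 62 high), origin under its centre
- cup: Bystander: empty brass tea-light cup, 63 mm wide, 46 high, origin under its centre
- tealight: Bystander: tea light, 38 mm wide, 18 high, origin under its centre
- matches: Bystander: long match box, 62 x 110 x 22 mm, origin under its centre
- tape: Bystander: roll of tape lying flat, 104 mm wide, 25 high, origin under its centre

How it is judged:
By the outcome, as a careful person would: the job done as asked, in the order asked, and still so for the second after the job is handed in, while the arm keeps its last pose, push and grip.
It also fails if it takes over 72 s, if anything falls off the work surface, if the arm or the gripper's body presses on something with over 40 N, if the wrist force passes 120 N, or if a joint passes its speed limit or range.

## Working session

There is one attempt and no reset: what is moved stays moved. The work goes in short steps, Python scripts to look and compute and a tool call to move; the robot and the scene stay as the last step left them, time stands still between calls to the robot, and variables do not carry over. Pictures are saved under pics/ and viewed, at most 10 in all, crops included, and the job is handed in when it is done.

Besides the shell and the picture viewer there is one more tool, called after ">>>" by a JSON object that holds its "op" and its "data". arm_command: Moves the arm, as the interface text tells. Shift numbers are shares of 0.12 m and turn numbers shares of 8 degrees, none past 1 either way. Its arguments: {"type":"object","properties":{"motion":{"type":"string"},"claw":{"type":"number"},"squeeze":{"type":"number"}},"required":["motion"]}

```bash
mkdir -p pics; cat > h.py <<'E'
import numpy as np, cv2
from scipy.spatial.transform import Rotation as R
from station import get_state, capture, job, nets
def cam(name):
    s=get_state(); p=capture(name)
    if 'extrinsics' in p: E=np.array(p['extrinsics'])
    else:
        T=np.eye(4);T[:3,:3]=R.from_euler('xyz',s['tool_rot']).as_matrix();T[:3,3]=s['ee_pos']
        E=np.linalg.inv(T@np.array(p['mount']))
    return s,p,E
def K(p): return np.array([[p['fx'],0,p['cx']],[0,p['fy'],p['cy']],[0,0,1.]]),np.array(p['dist_coeffs'],float)
def onplane(xy,p,E,z):
    k,d=K(p);u=cv2.undistortPoints(np.array([[xy]],float),k,d)[0,0]
    r=E[:3,:3].T@np.array([u[0],-u[1],-1]);c=-E[:3,:3].T@E[:3,3]
    return c+r*(z-c[2])/r[2]
def proj(P,p,E):
    k,d=K(p);q=(E[:3,:3]@np.atleast_2d(P).T).T+E[:3,3]
    return cv2.projectPoints(q*[1,-1,-1],np.zeros(3),np.zeros(3),k,d)[0][:,0]
def save(p,n): cv2.imwrite('pics/'+n,p['color'][:,:,::-1])
E
python3 - <<'E'
from h import *
s=get_state();print(s)
for n in('top','scene'):
    s,p,E=cam(n);save(p,n+'1.png')
    for q,z in(('key_bow',.076),('key_collar',.04),('keyway',.077),('key_stand',0),('cashbox',0),('bell',0),('cup',0),('tealight',0),('matches',0),('tape',0)):
        for m in nets.mark_of(q,p)[:2]: print(n,q,round(m['confidence'],2),np.round(m['xy'],1),np.round(onplane(m['xy'],p,E,z),3))
E
```

```text
{'time': 0.0, 'joint_positions': array([-1.26085766,  0.32184852, -0.07007062,  1.45161923,  0.02260444,
        1.37078202, -0.05692854]), 'qd': array([-0.00020303,  0.0009501 ,  0.0009788 ,  0.00015384, -0.00011974,
       -0.00110053,  0.00026152]), 'joint_efforts': array([-7.76639672e-05, -4.91296971e+01, -4.03763736e-01, -3.12533462e+01,
       -6.39255135e-02,  4.40199778e-02,  1.83264392e-04]), 'ee_pos': array([0.18940671, 0.62124461, 0.22147282]), 'tool_rot': array([-3.13972516e+00,  1.03231011e-04,  2.84574238e+00]), 'contact_force': array([-0.50057443,  0.11741706, -0.90534658]), 'ft_torque': array([ 0.00878493, -0.00110287, -0.01736851]), 'grip_force': 0.0, 'finger_gap': 0.08676765553688731}
top key_collar 0.59 [404.1 234.4] [ 0.44  -0.263  0.04 ]
top keyway 0.52 [267.6 203.8] [0.519 0.156 0.077]
top key_stand 0.87 [401.8 237.6] [ 0.432 -0.264  0.   ]
top key_stand 0.75 [357.7 164.9] [ 0.665 -0.121  0.   ]
top cashbox 0.6 [270.6 202.6] [0.533 0.158 0.   ]
top bell 0.76 [396.4 152.7] [ 0.709 -0.248  0.   ]
top cup 0.75 [219.8 243.3] [0.398 0.315 0.   ]
top cup 0.61 [446.4 155.7] [ 0.703 -0.413  0.   ]
top tealight 0.6 [359.4 160.5] [ 0.68  -0.127  0.   ]
top matches 0.9 [196.9 212.1] [0.496 0.396 0.   ]
top tape 0.66 [444.9 156.9] [ 0.699 -0.407  0.   ]
scene key_bow 0.61 [342.1 252. ] [ 0.439 -0.259  0.076]
scene key_collar 0.52 [340.4 259.6] [ 0.443 -0.249  0.04 ]
scene key_stand 0.94 [340.7 273.6] [ 0.437 -0.26   0.   ]
scene cashbox 0.77 [283.8 200.6] [0.508 0.141 0.   ]
scene cashbox 0.54 [443.6 261.6] [ 0.708 -0.395  0.   ]
scene bell 0.92 [404.3 241.7] [ 0.682 -0.264  0.   ]
scene cup 0.48 [233.7 189.1] [0.402 0.31  0.   ]
scene tealight 0.45 [368.  217.8] [ 0.676 -0.105  0.   ]
scene matches 0.88 [246.6 169.4] [0.51  0.412 0.   ]
scene tape 0.76 [444.2 262. ] [ 0.708 -0.397  0.   ]
```

View both.

```bash
python3 -c "
import cv2,numpy as np
a=cv2.imread('pics/top1.png')[100:300,160:480];b=cv2.imread('pics/scene1.png')[120:320,200:520]
cv2.imwrite('pics/v1.png',cv2.resize(np.vstack([a,b]),None,fx=1.5*1,fy=1.5))"
```

```text
(no output)
```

View pics/v1.png

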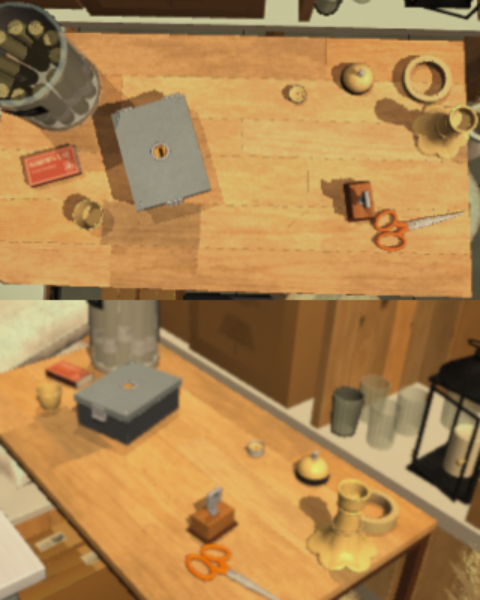

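>>> {"op": "arm_command", "data": {"motion": "-0.36 -0.31 -0.06 0 0 0; -0.36 -0.31 -0.06 0 0 0; -0.36 -0.31 -0.06 0 0 0; -0.36 -0.31 -0.06 0 0 0; -0.36 -0.31 -0.06 0 0 0; -0.36 -0.31 -0.06 0 0 0; -0.36 -0.31 -0.06 0 0 0; -0.36 -0.31 -0.06 0 0 0; -0.36 -0.31 0 0 0 0; -0.2 -0.2 0 0 0 0", "claw": -0.2, "squeeze": 25}}

```text
time: 2.35
ee_pos: [0.4812, 0.155, 0.2807]
tool_rot: [3.141, 0.001, 2.842]
contact_force: [-0.1, 0.7, 0.2]
finger_gap: 0.0519
grip_force: 0.0
```

```bash
python3 - <<'E'
from h import *
s,p,E=cam('wrist');save(p,'w1.png');print(s['ee_pos'],s['tool_rot'],s['joint_positions'])
for m in nets.mark_of('keyway',p)[:2]: print(m['confidence'],m['xy'],onplane(m['xy'],p,E,.077))
for m in nets.mark_of('cashbox',p)[:2]: print(m['confidence'],m['xy'],onplane(m['xy'],p,E,.0))
E
```

```text
[0.48124032 0.15497792 0.28065008] [3.14115708e+00 1.18537982e-03 2.84197489e+00] [-0.72983944 -0.02240528  0.36126791  1.72420491  0.0083862   1.43715149
  0.90141658]
0.62 [335.8, 212.5] [0.52820805 0.16170529 0.077     ]
0.78 [336.9, 198.9] [0.5314598  0.16651176 0.        ]
```

View pics/w1.png

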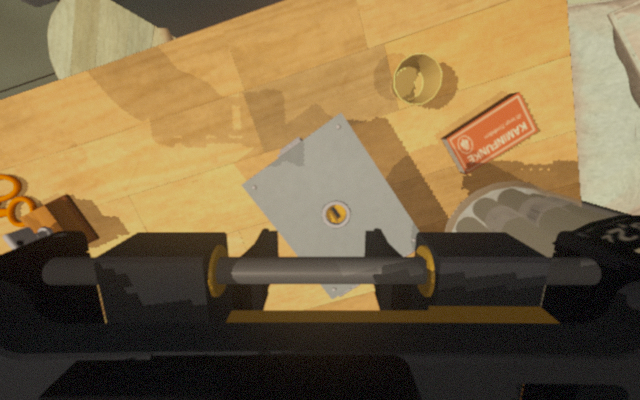

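>>> {"op": "arm_command", "data": {"motion": "-0.1 0 0.13 0 0 0; -0.1 0 0.13 0 0 0; -0.1 0 0.13 0 0 0; -0.1 0 0.13 0 0 0; -0.1 0 0.13 0 0 0; -0.1 0 0 0 0 0; 0 0 0 0 0 0; 0 0 0 0 0 0; 0 0 0 0 0 0; 0 0 0 0 0 0"}}

```text
time: 3.75
ee_pos: [0.5485, 0.1375, 0.2026]
tool_rot: [3.141, 0.0, 2.846]
contact_force: [1.2, -1.0, -0.1]
finger_gap: 0.0523
grip_force: 0.0
```

```bash
python3 - <<'E'
from h import *
s,p,E=cam('wrist');save(p,'w2.png');print(s['ee_pos'],s['tool_rot'],s['joint_positions'])
for q,z in(('keyway',.077),('discs',.064),('cashbox',0)):
  for m in nets.mark_of(q,p)[:2]: print(q,m['confidence'],m['xy'],onplane(m['xy'],p,E,z))
m=nets.mark_of('keyway',p)
u,v=map(int,m[0]['xy']);c=p['color'][max(v-60,0):v+60,u-80:u+80,::-1]
print(max(v-60,0),u-80);cv2.imwrite('pics/w2c.png',cv2.resize(c,None,fx=5,fy=5,interpolation=cv2.INTER_CUBIC))
E
```

```text
[0.54854726 0.13754364 0.20258571] [3.14084404e+00 3.60058852e-04 2.84627154e+00] [-0.66469439  0.15400581  0.41416757  1.7088497  -0.0647336   1.29143454
  1.03840945]
keyway 0.7 [337.3, 168.9] [0.52735454 0.16186562 0.077     ]
discs 0.57 [340.5, 169.4] [0.53097713 0.1650354  0.064     ]
cashbox 0.63 [333.9, 158.8] [0.52656124 0.16202618 0.        ]
108 257
```

View pics/w2c.png

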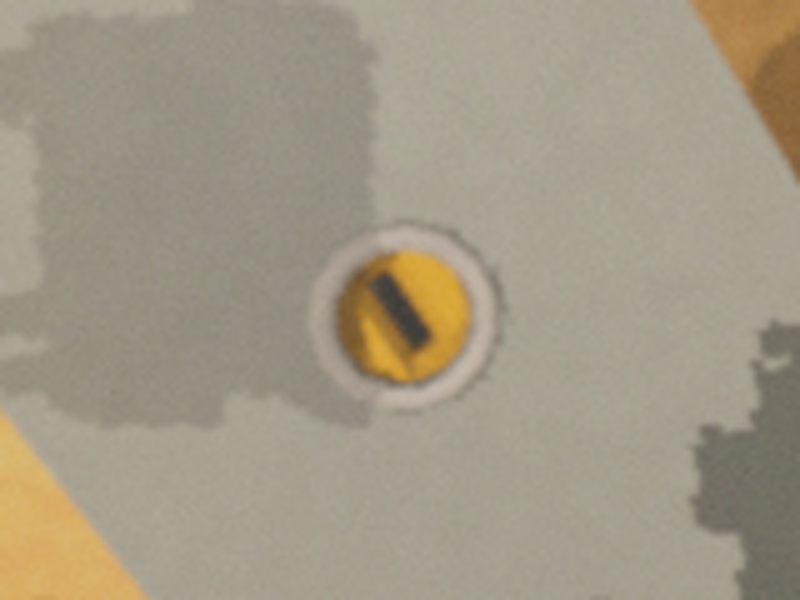

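```bash
python3 - <<'E'
from h import *
s,p,E=cam('wrist')
f=lambda x,y,z=.077:onplane((x/5+257,y/5+108),p,E,z)
print('ring c',f(405,316,.083),'slot c',f(402,311))
g=cv2.cvtColor(p['color'],cv2.COLOR_RGB2GRAY);ys,xs=np.mgrid[161:181,328:347]
k=g[161:181,328:347]<75
P=np.array([onplane((a,b),p,E,.077)[:2] for a,b in zip(xs[k],ys[k])])
w,v=np.linalg.eigh(np.cov(P.T));print(len(P),P.mean(0),np.sqrt(w*12),np.degrees(np.arctan2(v[1,1],v[0,1])))
a,b=f(690,0,.08),f(800,185,.08);d=b-a;print('edge',np.degrees(np.arctan2(d[1],d[0])))
a,b=f(0,405,.08),f(145,600,.08);d=b-a;print('edge',np.degrees(np.arctan2(d[1],d[0])))
m=nets.masks_of('keyway',p)
print([(x['confidence'],x['extent']) for x in m][:2])
E
```

```text
ring c [0.52871455 0.16156084 0.083     ] slot c [0.52860911 0.16131934 0.077     ]
49 [0.52821337 0.16108931] [0.00330283 0.01537928] -164.5099669264195
edge 17.686314772669096
edge 16.739860995972087
[(0.97, [326.2, 157.5, 26.7, 27.2])]
```

>>> {"op": "arm_command", "data": {"motion": "-0.04 -0.38 0 0 0 0; -0.04 -0.38 0 0 0 0; -0.04 -0.38 0 0 0 0; -0.04 -0.38 0 0 0 0; -0.04 -0.38 0 0 0 0; -0.04 -0.38 0 0 0 0; -0.04 -0.38 0 0 0 0; -0.04 -0.38 0 0 0 0; -0.04 -0.38 0 0 0 0; 0 0 0 0 0 0"}}

```text
time: 5.35
ee_pos: [0.4685, -0.2725, 0.2025]
tool_rot: [-3.139, 0.001, 2.838]
contact_force: [0.6, -0.1, -0.1]
finger_gap: 0.0522
grip_force: 0.0
```

```bash
python3 - <<'E'
from h import *
s,p,E=cam('wrist');save(p,'w3.png');print(s['ee_pos'],s['tool_rot'],s['joint_positions'])
for q,z in(('key_bow',.076),('key_collar',.04),('key_stand',0)):
  for m in nets.mark_of(q,p)[:2]: print(q,m['confidence'],m['xy'],onplane(m['xy'],p,E,z))
for q in('key','key_stand'):
  for m in nets.masks_of(q,p)[:1]: print(q,m['confidence'],m['extent'])
E
```

```text
[ 0.46845924 -0.27251164  0.20254563] [-3.13948925e+00  6.30602277e-04  2.83815481e+00] [-0.23326852  0.11394794  0.76809576  1.77379022 -0.08043082  1.28545824
  1.82153387]
key_bow 0.98 [332.9, 166.7] [ 0.44409321 -0.2519342   0.076     ]
key_collar 0.68 [333.7, 158.8] [ 0.4413729  -0.24878715  0.04      ]
key_stand 0.98 [329.3, 158.2] [ 0.44408846 -0.25370594  0.        ]
key 0.72 [321.1, 149.4, 24.7, 38.6]
```

View pics/w3.png

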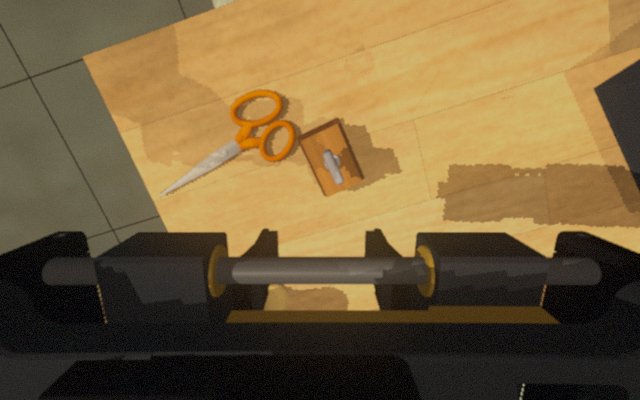

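```bash
python3 - <<'E'
from h import *
s,p,E=cam('wrist')
def ang(a,b,z):
    d=onplane(b,p,E,z)-onplane(a,p,E,z);return np.degrees(np.arctan2(d[1],d[0]))
print(ang((339,119),(364,178),.04),ang((300,136),(327,195),.04))
k=nets.masks_of('key',p)[0]['region']
g=p['color'].astype(int);sat=g.max(2)-g.min(2)
c=np.hstack([p['color'][110:205,280:385],np.repeat((k[110:205,280:385,None]*255).astype(np.uint8),3,2)])
cv2.imwrite('pics/w3c.png',cv2.resize(c[:,:,::-1],None,fx=3.8,fy=5,interpolation=cv2.INTER_CUBIC))
E
```

```text
7.736686303120021 7.375132691022317
```

View pics/w3c.png

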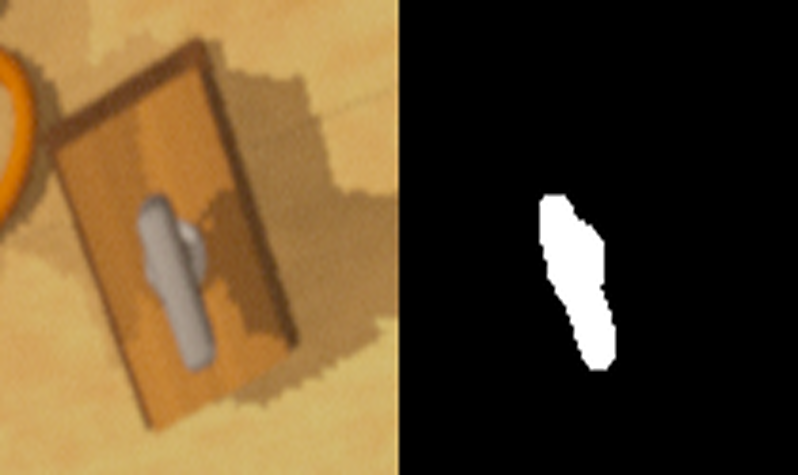

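```bash
python3 - <<'E'
from h import *
s,p,E=cam('wrist')
a,b=onplane((320.5,151),p,E,.09),onplane((332,182),p,E,.09);print('bow top ends',a,b,(a+b)/2,np.linalg.norm(a-b),np.degrees(np.arctan2(*(b-a)[1::-1])))
q=lambda x,y:onplane((280+x/3.8,110+y/5),p,E,.04)
c=[q(203,60),q(52,150),q(152,430),q(297,345)];print('stand top centre',np.mean(c,0),[np.linalg.norm(c[i]-c[i-1]) for i in range(4)])
for i in((1,2),(0,3)):
  d=c[i[1]]-c[i[0]];print(np.degrees(np.arctan2(d[1],d[0])))
print('cam',-E[:3,:3].T@E[:3,3],proj([[.444,-.252,.09],[.444,-.252,.04]],p,E))
E
```

```text
bow top ends [ 0.42659029 -0.25309762  0.09      ] [ 0.45808053 -0.2510831   0.09      ] [ 0.44233541 -0.25209036  0.09      ] 0.03155460869831979 3.6603700481339847
stand top centre [ 0.44253742 -0.25104402  0.04      ] [np.float64(0.06872087655398552), np.float64(0.04733122145207277), np.float64(0.06952811039933893), np.float64(0.04771872909296319)]
7.5833918390038795
7.909889638313825
cam [ 0.40223118 -0.24520916  0.36454604] [[326.92212752 168.36275308]
 [326.04233777 161.56361228]]
```

>>> {"op": "arm_command", "data": {"motion": "0.13 0.05 0.1 0 0 0; 0.13 0.05 0.1 0 0 0; 0 0 0.1 0 0 -1; 0 0 0.1 0 0 -1; 0 0 0.1 0 0 -1; 0 0 0.05 0 0 0; 0 0 0 0 0 0; 0 0 0 0 0 0; 0 0 0 0 0 0; 0 0 0 0 0 0"}}

```text
time: 7.05
ee_pos: [0.4442, -0.2474, 0.1364]
tool_rot: [-3.142, 0.001, -3.019]
contact_force: [0.0, -0.8, -0.5]
finger_gap: 0.0521
grip_force: 0.0
```

```bash
python3 - <<'E'
from h import *
s,p,E=cam('wrist');print(s['ee_pos'],s['tool_rot'],s['joint_positions'])
for q,z in(('key_bow',.076),('key_collar',.04),('key_stand',0)):
  for m in nets.mark_of(q,p)[:1]: print(q,m['confidence'],m['xy'],onplane(m['xy'],p,E,z))
c=p['color'][80:280,190:450,::-1].copy()
a=np.radians(6.5);d=np.array([np.cos(a),np.sin(a),0])*.017
for P in proj([np.array([.4425,-.252,.09])+d,np.array([.4425,-.252,.09])-d],p,E): cv2.circle(c,(int(round(P[0]-190)),int(round(P[1]-80))),2,(0,0,255))
cv2.imwrite('pics/w4.png',cv2.resize(c,None,fx=3,fy=3,interpolation=cv2.INTER_CUBIC))
E
```

```text
[ 0.44419937 -0.24738994  0.13641869] [-3.14153533e+00  5.27167430e-04 -3.01878067e+00] [-0.24274041  0.08732134  0.73822458  1.93077974 -0.06472958  1.14647304
  2.21384572]
key_bow 0.61 [314.4, 213.7] [ 0.44399736 -0.25193042  0.076     ]
key_stand 0.72 [316.4, 189.2] [ 0.44101184 -0.25185763  0.        ]
```

View pics/w4.png

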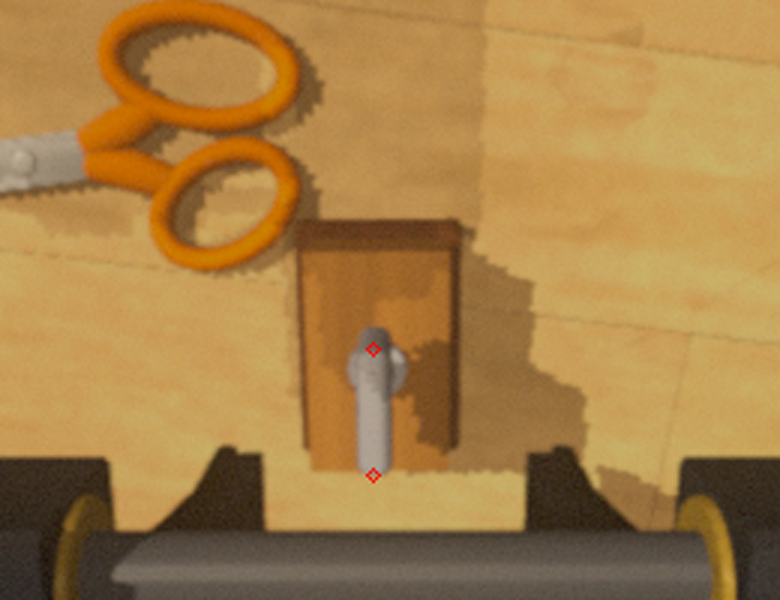

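>>> {"op": "arm_command", "data": {"motion": "0.02 -0.037 0.1 0 0 0; 0 0 0.14 0 0 0; 0 0 0.14 0 0 0; 0 0 0.14 0 0 0; 0 0 0.1 0 0 0; 0 0 0.04 0 0 0; 0 0 0 0 0 0; 0 0 0 0 0 0; 0 0 0 0 0 0; 0 0 0 0 0 0"}}

```text
time: 8.5
ee_pos: [0.4424, -0.2521, 0.0572]
tool_rot: [-3.142, 0.001, -3.018]
contact_force: [0.9, 0.2, 0.1]
finger_gap: 0.0524
grip_force: 0.0
```

>>> {"op": "arm_command", "data": {"motion": "0 0 0 0 0 0; 0 0 0 0 0 0; 0 0 0 0 0 0; 0 0 0 0 0 0; 0 0 0 0 0 0; 0 0 0 0 0 0; 0 0 0 0 0 0; 0 0 0 0 0 0; 0 0 0 0 0 0; 0 0 0 0 0 0", "claw": 1, "squeeze": 40}}

```text
time: 9.75
ee_pos: [0.4422, -0.252, 0.0569]
tool_rot: [3.142, 0.0, -3.018]
contact_force: [0.8, -0.2, -1.7]
finger_gap: 0.0087
grip_force: 40.0
```

>>> {"op": "arm_command", "data": {"motion": "0 0 -0.05 0 0 0; 0 0 -0.1 0 0 0; 0 0 -0.1 0 0 0; 0 0 -0.15 0 0 0; 0 0 -0.15 0 0 0; 0 0 -0.15 0 0 0; 0 0 -0.15 0 0 0; 0 0 -0.15 0 0 0; 0 0 0 0 0 0; 0 0 0 0 0 0"}}

```text
time: 11.0
ee_pos: [0.4419, -0.2518, 0.1765]
tool_rot: [3.141, -0.001, -3.018]
contact_force: [-0.0, 0.1, -1.0]
finger_gap: 0.0086
grip_force: 40.0
```

```bash
python3 - <<'E'
from h import *
s,p,E=cam('wrist');print(s['ee_pos'],s['tool_rot'],s['joint_positions'])
T=R.from_euler('xyz',s['tool_rot']).as_matrix()
for q,z in(('key_bow',s['ee_pos'][2]+.019),('key_collar',s['ee_pos'][2]-.017)):
  for m in nets.mark_of(q,p)[:1]: print(q,m['confidence'],m['xy'],T.T@(onplane(m['xy'],p,E,z)-s['ee_pos']))
c=p['color'][80:280,190:450,::-1].copy()
for h in(-.047,-.017,.033):
 for P in proj(s['ee_pos']+(T@np.array([[.008,0,-h],[0,0,-h],[-.008,0,-h]]).T).T,p,E): cv2.circle(c,(int(round(P[0]-190)),int(round(P[1]-80))),1,(0,0,255))
cv2.imwrite('pics/w5.png',cv2.resize(c,None,fx=3,fy=3,interpolation=cv2.INTER_CUBIC))
E
```

```text
[ 0.44187803 -0.25181545  0.17650541] [ 3.14110171e+00 -6.24866086e-04 -3.01837866e+00] [-0.25289465  0.04285925  0.74411705  1.88120794 -0.03084247  1.22978878
  2.1951156 ]
key_bow 0.96 [321.1, 265.0] [-0.00328688  0.00091297 -0.01900161]
key_collar 0.8 [319.2, 235.3] [-0.00042214 -0.00034078  0.01699957]
```

View pics/w5.png

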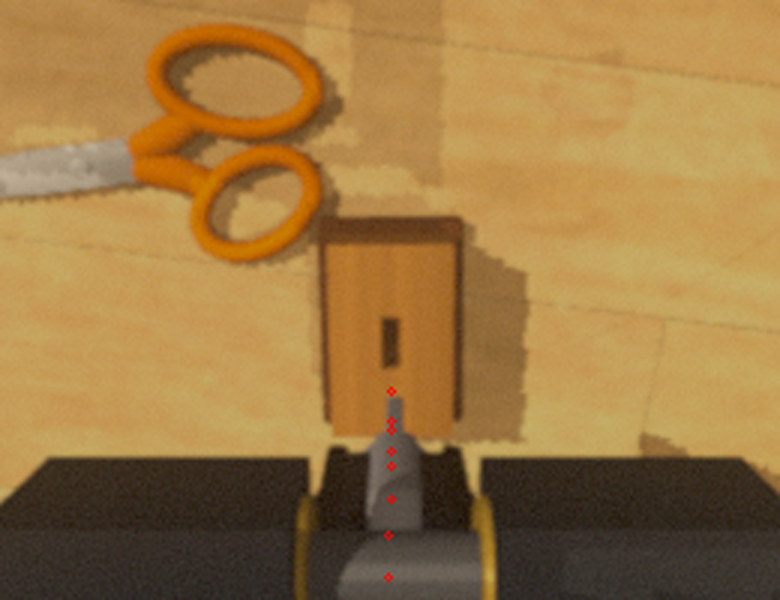

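>>> {"op": "arm_command", "data": {"motion": "-0.07 0.2 0 0 0 0; -0.125 0.38 0 0 0 0; -0.13 0.39 0 0 0 0; -0.13 0.39 0 0 0 0; -0.13 0.39 0 0 0 0; -0.13 0.39 0 0 0 0; -0.13 0.39 0 0 0 0; -0.13 0.39 0 0 0 0; -0.1 0.27 0 0 0 0; -0.053 0.13 0 0 0 -1"}}

```text
time: 12.4
ee_pos: [0.5271, 0.1626, 0.1759]
tool_rot: [3.141, -0.002, -2.872]
contact_force: [0.6, -0.0, -1.4]
finger_gap: 0.009
grip_force: 40.0
```

>>> {"op": "arm_command", "data": {"motion": "0 0 0 0 0 -0.17; 0 0 0.05 0 0 0; 0 0 0.05 0 0 0; 0 0 0.05 0 0 0; 0 0 0.05 0 0 0; 0 0 0 0 0 0; 0 0 0 0 0 0; 0 0 0 0 0 0; 0 0 0 0 0 0; 0 0 0 0 0 0"}}

```text
time: 13.65
ee_pos: [0.5277, 0.16, 0.1531]
tool_rot: [3.142, 0.0, -2.855]
contact_force: [0.8, -0.5, -1.2]
finger_gap: 0.0087
grip_force: 40.0
```

```bash
cat > look.py <<'E'
from h import *
import sys
s,p,E=cam('wrist');print(s['ee_pos'],s['tool_rot'],s['joint_positions'])
T=R.from_euler('xyz',s['tool_rot']).as_matrix()
for q,z in(('key_collar',s['ee_pos'][2]-.017),('keyway',.077)):
  for m in nets.mark_of(q,p)[:1]: print(q,m['confidence'],m['xy'],onplane(m['xy'],p,E,z),T.T@(onplane(m['xy'],p,E,z)-s['ee_pos']))
c=p['color'][80:280,190:450,::-1].copy()
t=np.radians(16.5);u=np.array([np.cos(t),np.sin(t),0])*.009;k=np.array([.5285,.1614,.077])
L=[k-u,k,k+u]+[s['ee_pos']+T@np.array([x-.0015,.0009,.047]) for x in(.008,0,-.008)]
for i,P in enumerate(proj(L,p,E)): cv2.circle(c,(int(round(P[0]-190)),int(round(P[1]-80))),1,(0,255,0) if i<3 else (0,0,255))
cv2.imwrite('pics/'+sys.argv[1],cv2.resize(c,None,fx=3,fy=3,interpolation=cv2.INTER_CUBIC))
E
python3 look.py w6.png
```

```text
[0.52766535 0.16001016 0.15308238] [ 3.14151657e+00  2.81608408e-04 -2.85507786e+00] [-0.65308132  0.15835543  0.34225021  1.80187221 -0.05709548  1.19068754
  1.56370734]
key_collar 0.71 [317.0, 237.0] [0.52989866 0.1587814  0.13608238] [-0.00179022 -0.00181111  0.01700037]
keyway 0.57 [319.2, 210.9] [0.52964044 0.15984935 0.077     ] [-0.0018277  -0.00071823  0.07608284]
```

View pics/w6.png

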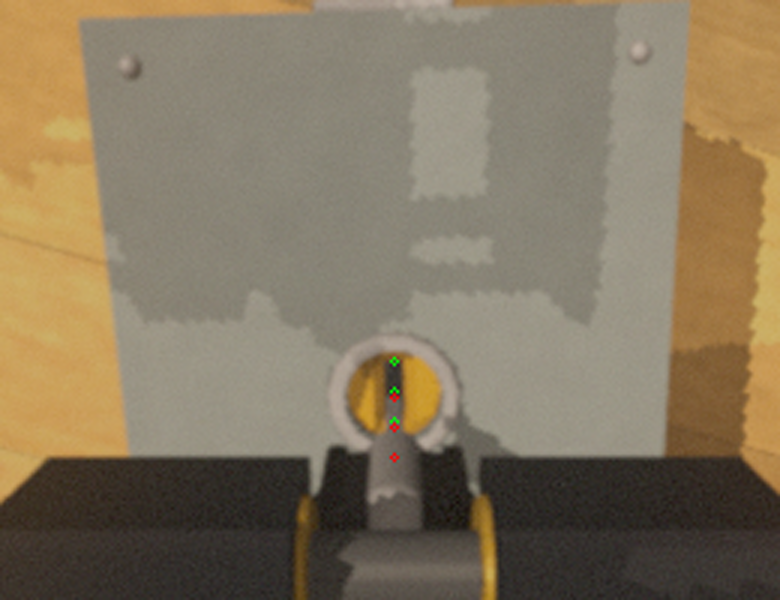

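>>> {"op": "arm_command", "data": {"motion": "0 0 0.05 0 0 0; 0 0 0.05 0 0 0; 0 0 0.05 0 0 0; 0 0 0.05 0 0 0; 0 0 0.02 0 0 0; 0 0 0.02 0 0 0; 0 0 0.02 0 0 0; 0 0 0.02 0 0 0; 0 0 0.02 0 0 0; 0 0 0 0 0 0"}}

```text
time: 15.05
ee_pos: [0.5274, 0.1599, 0.1167]
tool_rot: [-3.142, -0.0, -2.855]
contact_force: [0.6, -0.5, 0.5]
finger_gap: 0.0086
grip_force: 40.0
```

>>> {"op": "arm_command", "data": {"motion": "0 0 0.01 0 0 0; 0 0 0.01 0 0 0; 0 0 0.01 0 0 0; 0 0 0.01 0 0 0; 0 0 0.008 0 0 0; 0 0 0.005 0 0 0; 0 0 0 0 0 0; 0 0 0 0 0 0; 0 0 0 0 0 0; 0 0 0 0 0 0"}}

```text
time: 16.3
ee_pos: [0.5277, 0.16, 0.1108]
tool_rot: [3.142, 0.0, -2.855]
contact_force: [-1.1, 0.6, 2.2]
finger_gap: 0.0086
grip_force: 40.0
```

>>> {"op": "arm_command", "data": {"motion": "0 0 0.005 0 0 0; 0 0 0 0 0 0.4; 0 0 0 0 0 0.4; 0 0 0 0 0 0.4; 0 0 0 0 0 0.4; 0 0 0 0 0 0.4; 0 0 0.005 0 0 0.4; 0 0 0.005 0 0 0.4; 0 0 0 0 0 0; 0 0 0 0 0 0"}}

```text
time: 17.55
ee_pos: [0.5276, 0.1604, 0.1086]
tool_rot: [3.141, 0.0, 3.038]
contact_force: [-0.3, 1.5, -1.9]
finger_gap: 0.0086
grip_force: 40.0
```

>>> {"op": "arm_command", "data": {"motion": "0 0 0.01 0 0 0; 0 0 0.01 0 0 0; 0 0 0.01 0 0 0; 0 0 0.008 0 0 0; 0 0 0 0 0 0; 0 0 0 0 0 -0.4; 0 0 0 0 0 -0.4; 0 0 0 0 0 -0.4; 0 0 0 0 0 -0.4; 0 0 0 0 0 -0.4"}}

```text
time: 18.8
ee_pos: [0.5273, 0.1599, 0.1041]
tool_rot: [3.141, -0.001, -2.965]
contact_force: [-0.3, 1.8, 0.5]
finger_gap: 0.0088
grip_force: 40.0
```

>>> {"op": "arm_command", "data": {"motion": "0 0 0.006 0 0 -0.4; 0 0 0 0 0 -0.4; 0 0 0 0 0 -0.4; 0 0 0 0 0 -0.4; 0 0 0 0 0 -0.4; 0 0 0 0 0 -0.4; 0 0 0.004 0 0 -0.4; 0 0 0.004 0 0 -0.4; 0 0 0.004 0 0 -0.4; 0 0 0 0 0 0"}}

```text
time: 20.05
ee_pos: [0.5278, 0.1594, 0.1023]
tool_rot: [-3.141, 0.0, -2.465]
contact_force: [0.0, 0.2, 0.9]
finger_gap: 0.0087
grip_force: 40.0
```

>>> {"op": "arm_command", "data": {"motion": "0 0 0.008 0 0 0; 0 0 0.008 0 0 0; 0 0 0.008 0 0 0; 0 0 0.008 0 0 0; 0 0 0.008 0 0 0; 0 0 0.008 0 0 0; 0 0 0.006 0 0 0; 0 0 0 0 0 0; 0 0 0 0 0 0; 0 0 0 0 0 0"}}

```text
time: 21.3
ee_pos: [0.5277, 0.1596, 0.0956]
tool_rot: [-3.141, 0.0, -2.464]
contact_force: [1.4, -3.2, -0.6]
finger_gap: 0.0086
grip_force: 40.0
```

Through both discs; now bring the collar down on the face.

>>> {"op": "arm_command", "data": {"motion": "0 0 0.004 0 0 0; 0 0 0.004 0 0 0; 0 0 0.004 0 0 0; 0 0 0.003 0 0 0; 0 0 0.003 0 0 0; 0 0 0 0 0 0; 0 0 0 0 0 0; 0 0 0 0 0 0; 0 0 0 0 0 0; 0 0 0 0 0 0"}}

```text
time: 22.55
ee_pos: [0.5278, 0.1598, 0.0938]
tool_rot: [-3.141, 0.0, -2.464]
contact_force: [1.3, -3.8, 6.0]
finger_gap: 0.0085
grip_force: 40.0
```

>>> {"op": "arm_command", "data": {"motion": "0 0 0 0 0 0.6; 0 0 0 0 0 0.8; 0 0 0 0 0 0.8; 0 0 0 0 0 0.8; 0 0 0 0 0 0.8; 0 0 0 0 0 0.8; 0 0 0 0 0 0.8; 0 0 0 0 0 0.6; 0 0 0 0 0 0; 0 0 0 0 0 0"}}

```text
time: 23.8
ee_pos: [0.5275, 0.1608, 0.0938]
tool_rot: [3.141, -0.0, 2.982]
contact_force: [-0.1, -2.1, 5.2]
finger_gap: 0.0089
grip_force: 40.0
```

```bash
python3 -c "
from station import get_state
s=get_state();print(s['ft_torque'],s['contact_force'],s['ee_pos'],s['tool_rot'],s['joint_positions'])"
```

```text
[-0.7279312  -0.28012555  0.0331629 ] [-0.09426741 -2.13207034  5.1700224 ] [0.52753437 0.1608183  0.09380562] [ 3.14052723e+00 -3.03310328e-06  2.98213405e+00] [-0.68992926  0.22006615  0.38906003  1.86504356 -0.09541854  1.07389161
  1.14752846]
```

>>> {"op": "arm_command", "data": {"motion": "0 0 0 0 0 0.6; 0 0 0 0 0 0.8; 0 0 0 0 0 0.8; 0 0 0 0 0 0.8; 0 0 0 0 0 0.8; 0 0 0 0 0 0.8; 0 0 0 0 0 0.8; 0 0 0 0 0 0.6; 0 0 0 0 0 0.5; 0 0 0 0 0 0"}}

```text
time: 25.05
ee_pos: [0.5282, 0.1618, 0.0939]
tool_rot: [3.139, -0.001, 2.076]
contact_force: [2.2, 0.7, 3.9]
finger_gap: 0.0088
grip_force: 40.0
```

```bash
python3 -c "
from station import get_state
s=get_state();print(s['ft_torque'],s['contact_force'],s['ee_pos'],s['tool_rot'],s['joint_positions'])"
```

```text
[-0.00347568 -0.82158344  0.06730246] [2.2387371  0.72385473 3.8915336 ] [0.52822556 0.16176374 0.09385123] [ 3.13880623e+00 -1.03246898e-03  2.07575147e+00] [-0.78509742  0.22811293  0.49679537  1.86774253 -0.12476009  1.07327274
  0.26524022]
```

>>> {"op": "arm_command", "data": {"motion": "0 0 0 0 0 0.4; 0 0 0 0 0 0.4; 0 0 0 0 0 0.4; 0 0 0 0 0 0.4; 0 0 0 0 0 0.2; 0 0 0 0 0 0; 0 0 0 0 0 0; 0 0 0 0 0 0; 0 0 0 0 0 0; 0 0 0 0 0 0"}}

```text
time: 26.3
ee_pos: [0.5285, 0.1618, 0.0939]
tool_rot: [3.139, -0.002, 1.824]
contact_force: [5.4, 1.2, 1.2]
finger_gap: 0.0091
grip_force: 40.0
```

```bash
python3 -c "
from station import get_state
s=get_state();print(s['ft_torque'],s['contact_force'],s['ee_pos'],s['tool_rot'],s['joint_positions'])"
```

```text
[ 0.43957754 -1.24041429  0.07403263] [5.44287125 1.24303631 1.17428016] [0.52851744 0.16176057 0.09385946] [ 3.13852777e+00 -1.80212154e-03  1.82429310e+00] [-0.81209731  0.23106991  0.52814226  1.86851209 -0.13362224  1.07320048
  0.02159934]
```

>>> {"op": "arm_command", "data": {"motion": "0 0.005 0.002 0 0 0.2; 0 0.003 0.002 0 0 0.2; 0 0 0 0 0 0.2; 0 0 0 0 0 0; 0 0 0 0 0 0; 0 0 0 0 0 0; 0 0 0 0 0 0; 0 0 0 0 0 0; 0 0 0 0 0 0; 0 0 0 0 0 0"}}

```text
time: 27.55
ee_pos: [0.5288, 0.1618, 0.0938]
tool_rot: [3.14, -0.002, 1.739]
contact_force: [1.8, 1.9, 6.8]
finger_gap: 0.009
grip_force: 40.0
```

```bash
python3 -c "
from station import get_state
s=get_state();print(s['ft_torque'],s['contact_force'],s['ee_pos'],s['tool_rot'],s['joint_positions'])"
```

```text
[ 0.48953157 -0.52537767  0.16174821] [1.75875928 1.90772465 6.78381627] [0.52878781 0.16179765 0.09382139] [ 3.14036589e+00 -2.24548990e-03  1.73929576e+00] [-0.82064686  0.23414297  0.53908281  1.86676329 -0.13815443  1.07543297
 -0.0593577 ]
```

>>> {"op": "arm_command", "data": {"motion": "0 0 0 0 0 0.2; 0 0 0 0 0 0.2; 0 0 0 0 0 0; 0 0 0 0 0 0; 0 0 0 0 0 0; 0 0 0 0 0 0; 0 0 0 0 0 0; 0 0 0 0 0 0; 0 0 0 0 0 0; 0 0 0 0 0 0"}}

```text
time: 28.8
ee_pos: [0.5289, 0.1617, 0.0938]
tool_rot: [3.14, -0.002, 1.684]
contact_force: [3.1, 2.5, 5.9]
finger_gap: 0.0087
grip_force: 40.0
```

```bash
python3 - <<'E'
from h import *
s=get_state();print(s['ft_torque'],s['contact_force'],s['ee_pos'],s['tool_rot'])
s,p,E=cam('wrist')
for m in nets.mark_of('key_collar',p)[:1]: print(m['xy'],onplane(m['xy'],p,E,.077))
cv2.imwrite('pics/w7.png',cv2.resize(p['color'][150:280,220:420,::-1],None,fx=4,fy=4,interpolation=cv2.INTER_CUBIC))
E
```

```text
[ 0.44231262 -0.61441845  0.2533536 ] [3.11101688 2.46509441 5.93398646] [0.5288971  0.16174361 0.09380115] [ 3.14028279e+00 -2.08408824e-03  1.68384435e+00]
[321.4, 238.9] [0.529212   0.15985192 0.077     ]
```

View pics/w7.png

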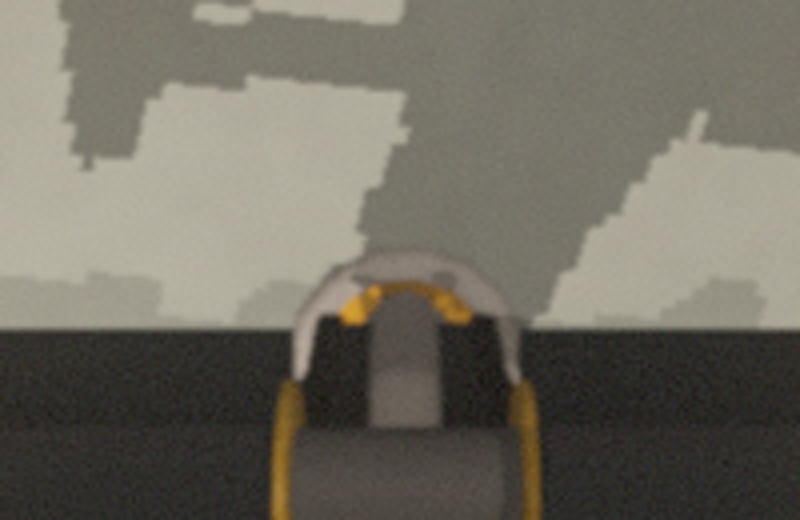

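```bash
python3 -c "
from station import job
print(job.job_done())"
```

```text
the job is handed in; nothing more can be done
None
```

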